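# Knock a stuck pump housing up out of its leak-test nest

### The arm

A 7-joint arm with a two-finger parallel gripper is mounted at the origin on the work surface. World frame = base frame: x ahead of the robot, y to its left, z up, the work surface at z = 0. Lengths are in m, angles in degrees, forces in N, time in s.
With the tool pointing down it reaches from about 0.4 to 0.925 m from the base axis. Payload 4.1 kg.
Tool frame: the origin (TCP) lies at the very end of the fingers, on their centre line; the grasp point (between the pads) lies 19 mm behind it (manip.grip_point_offset is the distance from the TCP to the grasp point, in m); z points along the fingers, y is the direction in which the jaws open and shut (so a half turn about z gives the same grasp; the last joint's range is limited). The gripper opens to 85 mm and grips with 20 to 120 N. Pads are 22 mm wide; open, the fingers measure 114 mm over their backs; the gripper's body (76 mm by 85 mm) begins 54 mm behind the grasp point. The pads swing forward as they close: fully open they stand 13 mm farther back than shut.
Start: joints at [-69.213, 22.827, 2.584, 88.041, -1.071, 69.15, -2.905], TCP at [0.29, 0.582, 0.231] pointing down, gripper open.
Joint ranges: [-161.44, 161.44], [-28.35, 127.94], [-78.24, 83.42], [0, 140.83], [-78.03, 258.03], [13.02, 114.36], [-168.23, 168.23]. Speed limits (degrees/s): [147.25, 147.25, 180, 180, 180, 180, 180].

### API

Orientations are given as a 3x3 rotation matrix whose columns are the frame's x, y, z axes.
In Python, from rig import manip, viewer gives the robot as it stands. The module is installed in compiled form; this text tells all that it offers.
- The arm moves only by the tool arm_command, never from a script. Its argument "increments" is a list of rows, each an object of numbers: "x", "y", "z": the shift along the tool's x, y, z in cm; "yaw": the turn about the tool's z in degrees. A call has exactly 8 rows; each row is the pose to reach, as a shift and turn from the pose commanded when the call began, along the tool's axes at that moment; what a row does not reach only later rows make up. A row lasts 1/10 s, in which the tool goes at most 50 mm and 8.59 degrees, less where a joint would pass 70% of its speed; a pose out of reach is approached as far as the arm can. A call with a gripper value outside its range is refused whole. "grip" is the opening, from 0 (shut) to 1 (fully open), set as the call begins (left out, the last holds). The fingers move at their own pace and stop on an object; the grip force is fixed at half the most. Time passes only in rows, so rows that repeat a pose let the fingers close, or fill a call up. It gives the time, the measured TCP pose, the force and the opening at its end, in the units of the state.
- manip.get_obs(): the state, without advancing time (a new reading comes with each control period).
- viewer.get_image(name): name is "side" or "top"; returns the picture (420x560x3 uint8, red, green, blue); there is no depth.
- viewer.camera_params(name): a dict with "camera_matrix" (3x3 intrinsics, pixels), "T" (4x4, takes a point from camera to world coordinates). Camera axes: x right, y down, z forward; pixel columns grow to the right and rows downward; lengths in m; the calibration is good to about 2 mm. A picture is of the moment at which its call begins. camera_params takes no time and is no camera call.
- manip.sign_off(): hands the job in, once; it reports no verdict.
Trained networks look in the newest picture that a camera, given by its name, has taken for a name from the list of things; names that differ only in an ending like _2 or _b are one class to them, and where a whole thing is asked for, a point or a joint stands for the part that bears it (a point fixed in the world has none). Each returns a list of dicts, best first, with "score" (0 to 1); they miss things now and then, are a little off and sometimes report something else, mostly with a low value. They report only what shows in the picture. A call takes as long as a camera call. They do not tell look-alikes from the thing itself.
- viewer.boxes_of(camera, query): "pixel" ([column, row] in pixels, amid what is visible of it).
- viewer.spot_point(camera, query): "pixel" ([column, row] in pixels: a listed point, or the origin of a listed thing).
The state is a dict: "time": time; "q": joint angles; "qvel": joint speeds; "effort": joint torques, N m; "tool_pos": TCP position; "eef_rot": TCP orientation; "force": force on the tool from outside, world axes, zero at the start; "moment": the same for the moment, N m; "gripper_width": finger opening in m.
Only numpy, scipy, OpenCV 4.12 (cv2) and the standard library are available. Lean on these libraries where they do the work, as an engineer would, in place of code of your own. Each camera call takes 0.05 s, during which the arm holds its last target. There are 200 camera calls.

### The job

The black pump housing is stuck in the aluminium test nest. Pick up the orange-handled knockout rod, bring its pin under the nest, feel for the knockout hole, and push gently (never more than 25 N on the nest or the housing) until the brass collar seats against the underside and the housing stands proud; then draw the rod out downwards and stand it upright on its blue mat again, leaving the housing standing up in the nest and the other things on the bench alone.

Things in the scene. Friction and masses are not known exactly. Their poses are not given: they have to be found in the camera images.
- nest: Fixed aluminium nest block on a column. Origin: on the bench straight below the pocket's centre; z up; y along the two black side cylinders; -x is the open side: below the block (z < 95 mm) all is free up to the column's face at x = +42 mm. Block: x and y +-32 mm, rim at z = 143 mm, pocket floor at 111 mm. Side cylinders and end plates reach y = +-120 mm, at most 162 mm high.
- nest_under (a point): On the nest's flat underside (z = 95 mm, brass plate 54 by 50 mm), below the pocket's centre. The knockout hole, 15 mm in nest x by 13 mm in nest y, goes straight up from the underside to the housing. It is at x = 0 but its centre lies anywhere from y = -9 to +9 mm (the plate was set for another product and is locked): unseen and unmeasured, to be felt from below.
- part: Black pump housing, 44 by 44 by 34 mm, 0.12 kg. Origin: centre of its flat underside. It sits on the pocket floor, its top 2 mm above the rim, squeezed by two spring plugs: 6 to 13 N are needed to push it up, and it stays at the height where it is left. The rod may push anywhere on its underside. With the rod's collar seated it stands 16 mm up.
- rod: Loose J-shaped knockout rod, 0.35 kg, standing on its foot. Origin: underside of the foot, straight below the pin; z up along the pin, x from handle to pin. Steel foot: x -66 to +16 mm, 44 mm wide, 12 mm thick. Orange upright handle 20 mm (x) by 24 mm (y), centred at x = -52 mm, up to z = 140 mm. Use it with its x along the nest's +x, so that the handle stays outside, 10 mm off the block.
- rod_tip (a point): Top of the pin's round tip, 50 mm above the underside of the foot. Pin diameter 10 mm; at its root a brass collar, diameter 22 mm, whose upper face is 32 mm below the tip: it seats on the nest's underside and stops the rod.
- rod_grip (a point): Middle of the handle, 120 mm above the underside of the foot: gripped here (105 to 130 mm) the fingers stay above the nest and the raised housing all the way.
- rod_foot (a point): Middle of the underside of the rod's foot.
- mat: Blue rubber mat, fixed, 150 by 120 by 3 mm, on which the rod stands. Origin: centre of its underside, on the bench; its top is at z = 3 mm.
- tray: Grey open tray, fixed, 160 by 120 mm, 25 mm high, with spare parts. Origin: centre of its underside.
- spare: White housing of the same size in the grey tray; leave alone.
- seal_plug: Black rubber seal plug, 28 mm across, 40 mm high, in the grey tray; leave alone.
- driver: Yellow screwdriver, 190 mm, lying on the bench; leave alone.
- jar: Clear jar with a red lid, 60 mm across, 75 mm high; leave alone.
- collar: Steel collar ring, 44 mm across, 18 mm high; leave alone.
There are look-alikes about, which are no part of the job. Several things look just like the rod: the one meant starts farthest to the robot's right.

How it is judged (in metres and radians):
On the way, in this order (a step that is already met when the one before it is completed fails the run):
1. the rod's pin is up in the knockout hole (tip at least 5 mm above the underside, within 12 mm of the pocket's axis) (z of rod_tip in the frame of nest above 0.1 m and horizontal distance between rod_tip and nest_under below 0.012 m), for 0.05 s.
2. the rod has pushed the housing at least 14.5 mm up, the pin still up under it (tip at least 26 mm above the underside) (z of part in the frame of nest above 0.1255 m and z of rod_tip in the frame of nest above 0.121 m), for 0.1 s.
At the end, for the whole second after the job is handed in: The housing stands upright (within 0.15 rad) in its pocket, 12 to 20 mm above the pocket floor, at rest; the rod is released and stands upright (within 0.08 rad, its underside no more than 6 mm above the bench) on the blue mat, the middle of its foot within 45 mm of the mat's middle, at rest (z of part in the frame of nest between 0.123 and 0.131 m and horizontal distance between part and nest below 0.005 m and angle between part's own z axis and vertical below 0.15 rad and linear speed of each of part, rod below 0.01 m/s and horizontal distance between rod_foot and mat below 0.045 m and height (world z) of rod below 0.006 m and angle between rod's own z axis and vertical below 0.08 rad); the robot touches nothing.
It fails at once if the rod presses on the nest with more than 25 N (contact force between rod and nest above 25 N).
It fails at once if the rod presses on the housing with more than 25 N (contact force between rod and part above 25 N).
It fails at once if another thing on the bench (white housing, seal plug, screwdriver, jar, collar ring) is moved by more than 20 mm (distance of any of spare, seal_plug, driver, jar, collar from where it was at the start of the episode above 0.02 m).
It also fails if it takes over 54 s, if anything falls off the work surface, if the arm or the gripper's body presses on something with over 40 N, if the wrist force passes 120 N, or if a joint passes its speed limit or range.

## Working session

There is one attempt and no reset: what is moved stays moved. The work goes in short steps, Python scripts to look and compute and a tool call to move; the robot and the scene stay as the last step left them, time stands still between calls to the robot, and variables do not carry over. Pictures are saved under pics/ and viewed, about 8 in all and at most 12, crops included, and the job is handed in when it is done.

Besides the shell and the picture viewer there is one more tool, called after "Call:" as name(argument=value, ...), one argument or row to a line, values as JSON. arm_command: Moves the arm, as the interface text tells. Its arguments: {"type":"object","properties":{"increments":{"type":"array"},"grip":{"type":"number"}},"required":["increments"]}

```bash
mkdir -p pics
cat > h.py <<'E'
import numpy as np, cv2
from rig import manip, viewer
def ray(cam,px):
    p=viewer.camera_params(cam);K=np.array(p["camera_matrix"]);T=np.array(p["T"])
    d=T[:3,:3]@np.linalg.solve(K,[px[0],px[1],1.]);return T[:3,3],d
def onz(cam,px,z):
    o,d=ray(cam,px);return o+d*(z-o[2])/d[2]
def proj(cam,P):
    p=viewer.camera_params(cam);K=np.array(p["camera_matrix"]);T=np.linalg.inv(np.array(p["T"]))
    c=K@(T[:3,:3]@np.asarray(P,float)+T[:3,3]);return c[:2]/c[2]
def tri(a,b,ca="side",cb="top"):
    o1,d1=ray(ca,a);o2,d2=ray(cb,b)
    d1=d1/np.linalg.norm(d1);d2=d2/np.linalg.norm(d2)
    s=np.linalg.lstsq(np.c_[d1,-d2],o2-o1,rcond=None)[0]
    p,q=o1+s[0]*d1,o2+s[1]*d2;return (p+q)/2,np.linalg.norm(p-q)
def save(cam,name,crop=None,f=1):
    im=viewer.get_image(cam)[:,:,::-1]
    if crop: im=im[crop[1]:crop[3],crop[0]:crop[2]]
    cv2.imwrite("pics/"+name,cv2.resize(im,None,fx=f,fy=f,interpolation=cv2.INTER_CUBIC))
E
python3 - <<'E'
from h import *
np.set_printoptions(precision=3,suppress=True)
a=viewer.get_image("side");b=viewer.get_image("top")
cv2.imwrite("pics/s0.png",a[:,:,::-1]);cv2.imwrite("pics/t0.png",b[:,:,::-1])
for c in("side","top"):
    print(c,np.array(viewer.camera_params(c)["T"]),viewer.camera_params(c)["camera_matrix"])
    for q in("rod","rod_tip","rod_grip","nest","part","mat"):
        print(c,q,[(np.round(d["pixel"],1).tolist(),round(d["score"],2)) for d in viewer.spot_point(c,q)])
o=manip.get_obs();print(o["time"],o["tool_pos"],o["eef_rot"],o["force"],o["gripper_width"])
E
```

```text
side [[ 0.95  -0.189  0.249  0.277]
 [-0.312 -0.561  0.767 -0.827]
 [-0.005 -0.806 -0.592  0.705]
 [ 0.     0.     0.     1.   ]] [[422.953   0.    277.844]
 [  0.    422.953 214.026]
 [  0.      0.      1.   ]]
side rod [([218.7, 288.6], 0.82), ([220.6, 220.2], 0.69), ([367.2, 264.8], 0.64), ([307.3, 320.5], 0.6), ([235.1, 184.2], 0.27)]
side rod_tip [([222.0, 204.1], 0.92), ([368.1, 250.2], 0.83), ([307.8, 318.9], 0.73), ([306.1, 298.4], 0.69), ([213.6, 272.6], 0.63), ([291.9, 321.1], 0.27)]
side rod_grip [([185.2, 254.9], 0.94), ([351.3, 218.8], 0.82), ([286.3, 284.0], 0.72), ([197.6, 185.8], 0.62), ([298.5, 223.4], 0.23)]
side nest [([294.9, 224.0], 0.86), ([295.2, 191.9], 0.2)]
side part [([298.7, 192.6], 0.5)]
side mat [([292.6, 318.6], 0.69)]
top [[-0.001 -0.998  0.07   0.451]
 [-1.    -0.    -0.014 -0.024]
 [ 0.014 -0.07  -0.997  1.261]
 [ 0.     0.     0.     1.   ]] [[506.592   0.    271.68 ]
 [  0.    506.592 208.272]
 [  0.      0.      1.   ]]
top rod [([209.4, 259.1], 0.87), ([369.2, 215.7], 0.64), ([329.1, 144.2], 0.59), ([309.3, 282.8], 0.57)]
top rod_tip [([331.6, 134.3], 0.95), ([375.6, 213.9], 0.92), ([207.6, 256.1], 0.81), ([313.5, 286.1], 0.72)]
top rod_grip [([317.0, 143.0], 0.96), ([204.4, 278.8], 0.87), ([321.1, 308.3], 0.74), ([371.4, 225.9], 0.7), ([380.3, 238.2], 0.6), ([387.3, 157.5], 0.31)]
top nest [([248.4, 177.8], 0.64)]
top part [([240.0, 170.9], 0.66)]
top mat [([364.5, 227.4], 0.75)]
0.7 [0.29  0.582 0.231] [[-0.895  0.446  0.   ]
 [ 0.446  0.895  0.   ]
 [ 0.     0.    -1.   ]] [-0.717  0.289 -0.501] 0.08533610607216642
```

View pics/s0.png

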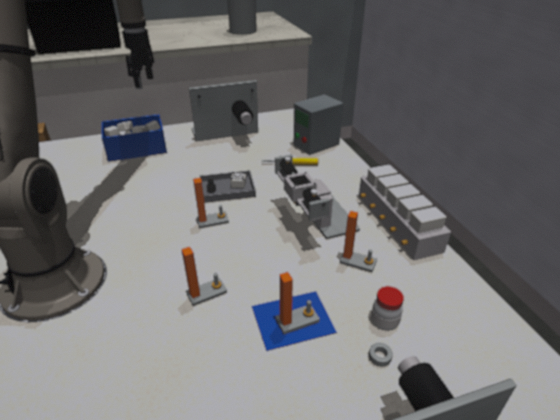

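View pics/t0.png

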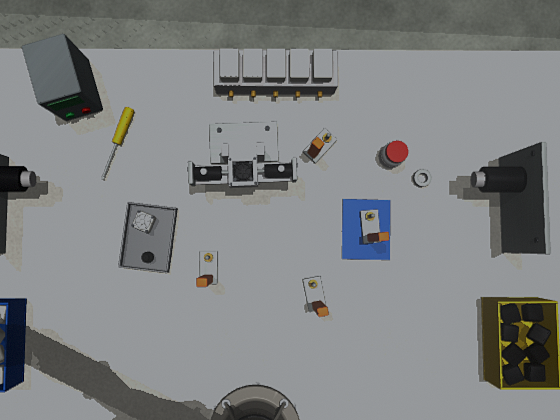

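Candidates for the rod, in top-camera pixels: (208,268), (315,295), (320,145) and (372,225). Image right is the robot's right, so the one on the blue mat at (372,225) is farthest right. In the side view it is at about (297,305). I'll check it in a close crop.

Run:
```python
from h import *
np.set_printoptions(precision=4,suppress=True)
a=viewer.get_image("side")[:,:,::-1];b=viewer.get_image("top")[:,:,::-1]
c1=cv2.resize(b[185:275,330:405],(400,480),interpolation=cv2.INTER_CUBIC) # f=5.333
c2=cv2.resize(a[265:345,250:335],(400,376),interpolation=cv2.INTER_CUBIC) #4.7
im=np.zeros((480,800,3),np.uint8);im[:,:400]=c1;im[:376,400:]=c2;cv2.imwrite("pics/c1.png",im)
n=cv2.resize(b[110:200,180:305],(800,576),interpolation=cv2.INTER_CUBIC);cv2.imwrite("pics/c2.png",n)#6.4
# colours
hsv=cv2.cvtColor(b,cv2.COLOR_BGR2HSV)
m=cv2.inRange(hsv,(105,150,80),(130,255,255));m[:,:330]=0;m[:,405:]=0;m[:190]=0;m[270:]=0
r=cv2.minAreaRect(np.vstack([c.reshape(-1,2) for c in cv2.findContours(m,0,2)[0]]));print("mat rect",r)
bp=cv2.boxPoints(r);w=np.array([onz("top",p,.003) for p in bp]);print(w,w.mean(0))
for q,z,px in(("grip",.12+.003,(371.4,225.9)),("tip",.053,(375.6,213.9)),("tip",.053,(371,215.5)),):print(q,onz("top",px,z))
print("side tip",onz("side",(306.1,298.4),.053),"nest",onz("top",(243,171),.145),onz("top",(248.4,177.8),0))
```

```text
mat rect ((365.8843994140625, 228.85440063476562), (47.65315628051758, 59.173702239990234), 1.3639276027679443)
[[ 0.4162 -0.214   0.003 ]
 [ 0.5633 -0.219   0.003 ]
 [ 0.5605 -0.3384  0.003 ]
 [ 0.4133 -0.3323  0.003 ]] [ 0.4884 -0.2759  0.003 ]
grip [ 0.4911 -0.2644  0.123 ]
tip [ 0.5224 -0.2897  0.053 ]
tip [ 0.5185 -0.2786  0.053 ]
side tip [ 0.5149 -0.2777  0.053 ] nest [0.6122 0.0241 0.145 ] [0.6161 0.0168 0.    ]
```

View pics/c1.png

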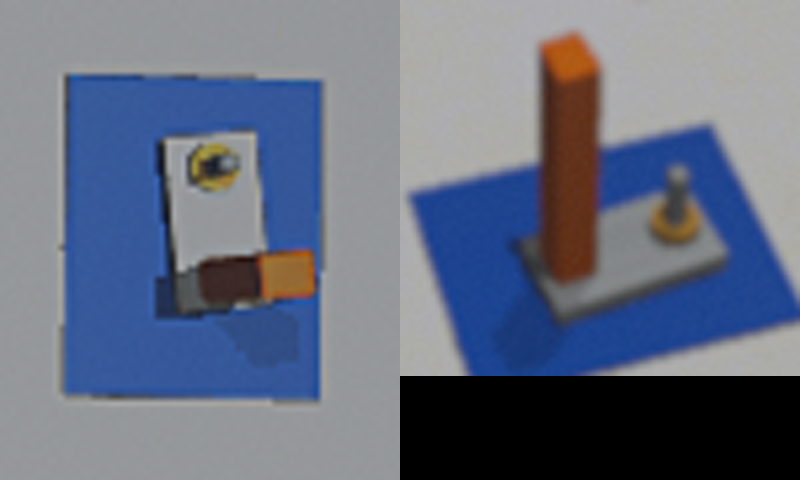

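View pics/c2.png

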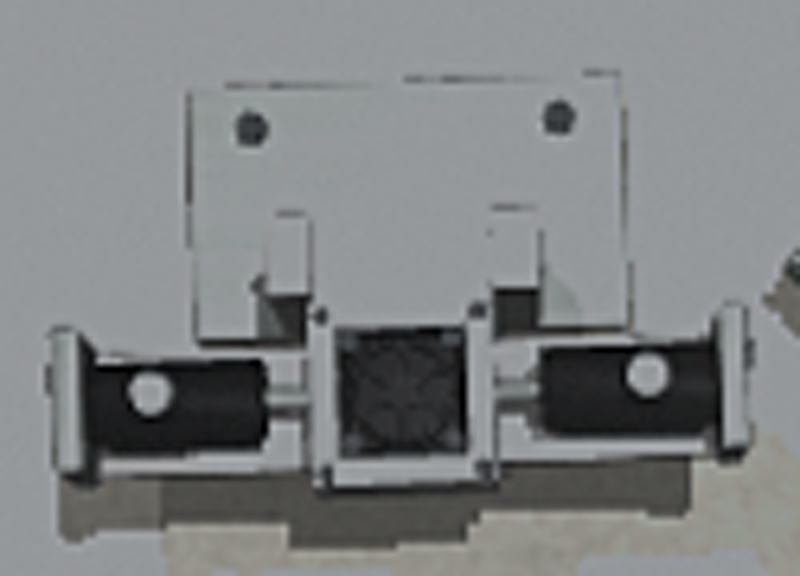

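Top crop: the rod stands on the blue mat with its handle top at about (384,237) and its collar at about (370,216), yaw about 5°. Nest crop: the housing top is centred at about (243,171), nest yaw about 2°. I'll fit both models to the clicked points and check them with an overlay.

```bash
cat > fit.py <<'E'
from h import *
from scipy.optimize import least_squares
def W(p,L):
    c,s=np.cos(p[2]),np.sin(p[2]);return [p[0]+c*L[0]-s*L[1],p[1]+s*L[0]+c*L[1],L[2]]
def fit(obs,p0):
    f=lambda p:np.concatenate([proj(c,W(p,L))-px for c,px,L in obs])
    r=least_squares(f,p0,loss="soft_l1");return r.x,f(r.x).reshape(-1,2)
E
python3 - <<'E'
from fit import *
np.set_printoptions(precision=4,suppress=True)
T=lambda u,v:np.array([330+u/5.333,185+v/5.333]);S=lambda u,v:np.array([250+(u-400)/4.706,265+v/4.7]);N=lambda u,v:np.array([180+u/6.4,110+v/6.4])
z0=.003
ro=[("top",T(259,255),(-.042,.012,.143)),("top",T(313,250),(-.042,-.012,.143)),("top",T(316,296),(-.062,-.012,.143)),("top",T(262,300),(-.062,.012,.143)),
("top",T(163,137),(.016,.022,.015)),("top",T(257,131),(.016,-.022,.015)),("top",T(213,167),(0,0,.021))]
rs=[("side",S(540,42),(-.062,.012,.143)),("side",S(577,33),(-.042,.012,.143)),("side",S(601,63),(-.042,-.012,.143)),("side",S(560,80),(-.062,-.012,.143)),("side",S(678,164),(0,0,.053)),("side",S(565,322),(-.066,-.022,.003)),("side",S(728,250),(.016,-.022,.015))]
for o in(ro,rs,ro+rs):
    p,r=fit(o,[.515,-.278,.08]);print("rod",p[:2]*1e3,np.degrees(p[2]));print(r.round(1).tolist())
P=p
no=[("top",N(336,328),(.022,.022,.145)),("top",N(466,325),(.022,-.022,.145)),("top",N(468,453),(-.022,-.022,.145)),("top",N(341,457),(-.022,.022,.145))]
q,r=fit(no,[.612,.024,.04]);print("nest",q,np.degrees(q[2]),r.round(1).tolist())
for z in(0,.111,.145):print(z,proj("side",[q[0],q[1],z]),proj("top",[q[0],q[1],z]))
print(onz("side",(298.7,192.6),.111),onz("side",(294.9,224),0))
# overlay
q=[q[0],q[1],np.radians(2.2)]
def box(im,c,p,x,y,z,off,f,col):
    for zz in z:
        cs=[proj(c,W(p,(a,b,zz))) for a,b in((x[0],y[0]),(x[1],y[0]),(x[1],y[1]),(x[0],y[1]))]
        cv2.polylines(im,[np.int32((np.array(cs)+.5-off)*f)],True,col,1,cv2.LINE_AA)
out=[]
for c,o,s in(("top",(205,135),(75,70)),("side",(265,145),(75,110))):
    im=viewer.get_image(c)[:,:,::-1][o[1]:o[1]+s[1],o[0]:o[0]+s[0]];im=cv2.resize(im,None,fx=5.3,fy=5.3,interpolation=cv2.INTER_CUBIC)
    o=np.array(o);box(im,c,q,(-.032,.032),(-.032,.032),(.095,.143),o,5.3,(0,255,0));box(im,c,q,(-.022,.022),(-.022,.022),(.145,),o,5.3,(0,0,255))
    box(im,c,q,(-.03,.03),(-.12,.12),(.162,),o,5.3,(255,0,0))
    out.append(im)
h=max(i.shape[0] for i in out);im=np.hstack([np.vstack([i,np.zeros((h-i.shape[0],i.shape[1],3),np.uint8)]) for i in out]);cv2.imwrite("pics/ov.png",im)
E
```

```text
rod [ 518.4081 -283.6751] 4.211461058505716
[[-0.5, -0.2], [0.2, -0.1], [0.4, 0.3], [-0.2, 0.4], [-0.1, -0.1], [-0.1, -0.3], [0.4, -0.0]]
rod [ 518.4412 -284.169 ] 6.539818525845343
[[-1.1, -0.3], [0.5, -1.5], [1.1, 0.3], [0.1, -0.0], [-0.2, 0.3], [-0.9, 1.6], [0.3, -0.5]]
rod [ 518.5871 -283.8804] 5.211285045317774
[[-0.1, -0.2], [0.6, -0.3], [1.0, 0.1], [0.3, 0.3], [-0.2, 0.0], [-0.1, -0.5], [0.5, -0.1], [-1.3, -0.9], [0.5, -2.0], [0.7, -0.1], [-0.4, -0.6], [-0.2, 0.2], [-1.4, 1.0], [0.2, -0.4]]
nest [0.6121 0.0242 0.0294] 1.6862425959153624 [[0.3, 0.2], [-0.2, 0.2], [0.0, -0.2], [-0.0, -0.2]]
0 [298.4444 224.2324] [245.4166 179.3615]
0.111 [299.4716 190.0589] [243.571  173.1793]
0.145 [299.8115 178.7499] [242.9329 171.042 ]
[0.6061 0.0137 0.111 ] [0.6033 0.0283 0.    ]
```

View pics/ov.png

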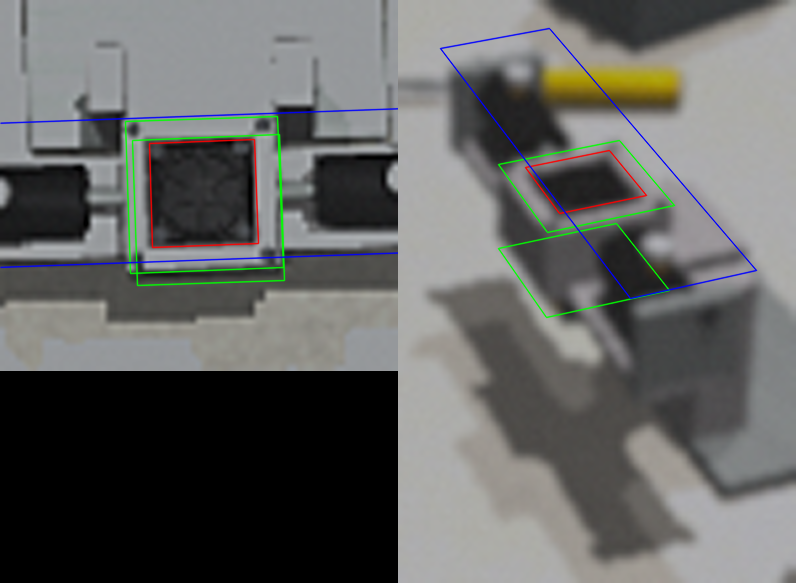

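The overlay agrees: top view within 1 px, side view within about 1 px (2 mm). Nest is at (0.612, 0.024), yaw about 2°. The rod is at (0.5185, -0.284), yaw about 4.6°, so its handle centre is at (0.467, -0.288).

Call:
arm_command(
  increments=[
    {"x": -3.3, "y": -3.3, "yaw": 7.36},
    {"x": -6.6, "y": -6.6, "yaw": 14.7},
    {"x": -9.9, "y": -9.9, "yaw": 22.1},
    {"x": -13.2, "y": -13.2, "yaw": 29.4},
    {"x": -16.5, "y": -16.5, "yaw": 36.8},
    {"x": -19.8, "y": -19.8, "yaw": 44.2},
    {"x": -23.1, "y": -23.1, "yaw": 51.5},
    {"x": -26.4, "y": -26.4, "yaw": 58.9},
  ],
  grip=1,
)

```text
schema error: expected keys x, y, z, yaw
```

Call:
arm_command(
  increments=[
    {"x": -3.3, "y": -3.3, "z": 0, "yaw": 7.36},
    {"x": -6.6, "y": -6.6, "z": 0, "yaw": 14.7},
    {"x": -9.9, "y": -9.9, "z": 0, "yaw": 22.1},
    {"x": -13.2, "y": -13.2, "z": 0, "yaw": 29.4},
    {"x": -16.5, "y": -16.5, "z": 0, "yaw": 36.8},
    {"x": -19.8, "y": -19.8, "z": 0, "yaw": 44.2},
    {"x": -23.1, "y": -23.1, "z": 0, "yaw": 51.5},
    {"x": -26.4, "y": -26.4, "z": 0, "yaw": 58.9},
  ],
  grip=1,
)

```text
time: 1.7
tool_pos: [0.4088, 0.2262, 0.2317]
eef_rot: [[-0.076, 0.997, 0.001], [0.997, 0.076, 0.001], [0.001, 0.001, -1.0]]
force: [1.5, -0.3, -0.0]
gripper_width: 0.0855
```

Call:
arm_command(
  increments=[
    {"x": -4.8, "y": 0.5, "z": 0, "yaw": 0},
    {"x": -9.6, "y": 1, "z": 0, "yaw": 0},
    {"x": -14.4, "y": 1.5, "z": 0, "yaw": 0},
    {"x": -19.2, "y": 1.6, "z": 0, "yaw": 0},
    {"x": -24, "y": 1.6, "z": 0, "yaw": 0},
    {"x": -28.8, "y": 1.6, "z": 0, "yaw": 0},
    {"x": -33.6, "y": 1.6, "z": 0, "yaw": 0},
    {"x": -38.4, "y": 1.6, "z": 0, "yaw": 0},
  ],
)

```text
time: 2.5
tool_pos: [0.4554, -0.1552, 0.2318]
eef_rot: [[-0.082, 0.997, 0.002], [0.997, 0.082, 0.001], [0.001, 0.002, -1.0]]
force: [1.1, -0.0, 0.4]
gripper_width: 0.0859
```

Call:
arm_command(
  increments=[
    {"x": -4.5, "y": 0, "z": 0, "yaw": 0},
    {"x": -9, "y": 0, "z": 0, "yaw": 0},
    {"x": -12, "y": 0, "z": 0, "yaw": 0},
    {"x": -13.5, "y": 0, "z": 1, "yaw": 0},
    {"x": -13.5, "y": 0, "z": 3, "yaw": 0},
    {"x": -13.5, "y": 0, "z": 4.5, "yaw": 0},
    {"x": -13.5, "y": 0, "z": 5.5, "yaw": 0},
    {"x": -13.5, "y": 0, "z": 5.5, "yaw": 0},
  ],
)

```text
time: 3.3
tool_pos: [0.4657, -0.2867, 0.1748]
eef_rot: [[-0.082, 0.997, -0.003], [0.997, 0.082, 0.002], [0.002, -0.002, -1.0]]
force: [-0.4, 0.1, -0.6]
gripper_width: 0.0856
```

Call:
arm_command(
  increments=[
    {"x": -0.1, "y": 0.1, "z": 2, "yaw": 0},
    {"x": -0.1, "y": 0.1, "z": 4, "yaw": 0},
    {"x": -0.1, "y": 0.1, "z": 5.5, "yaw": 0},
    {"x": -0.1, "y": 0.1, "z": 6.4, "yaw": 0},
    {"x": -0.1, "y": 0.1, "z": 6.4, "yaw": 0},
    {"x": -0.1, "y": 0.1, "z": 6.4, "yaw": 0},
    {"x": -0.1, "y": 0.1, "z": 6.4, "yaw": 0},
    {"x": -0.1, "y": 0.1, "z": 6.4, "yaw": 0},
  ],
)

```text
time: 4.1
tool_pos: [0.4679, -0.2892, 0.113]
eef_rot: [[-0.081, 0.997, 0.002], [0.997, 0.081, -0.0], [-0.001, 0.001, -1.0]]
force: [-0.4, 0.3, -0.4]
gripper_width: 0.0857
```

Call:
arm_command(
  increments=[
    {"x": 0, "y": 0, "z": 0, "yaw": 0},
    {"x": 0, "y": 0, "z": 0, "yaw": 0},
    {"x": 0, "y": 0, "z": 0, "yaw": 0},
    {"x": 0, "y": 0, "z": 0, "yaw": 0},
    {"x": 0, "y": 0, "z": 0, "yaw": 0},
    {"x": 0, "y": 0, "z": 0, "yaw": 0},
    {"x": 0, "y": 0, "z": 0, "yaw": 0},
    {"x": 0, "y": 0, "z": 0, "yaw": 0},
  ],
  grip=0,
)

```text
time: 4.9
tool_pos: [0.4678, -0.289, 0.1124]
eef_rot: [[-0.081, 0.997, 0.001], [0.997, 0.081, -0.0], [-0.0, 0.001, -1.0]]
force: [2.3, -0.4, 0.1]
gripper_width: 0.0191
```

Run:
```python
from h import *
save("side","g1.png",(230,170,370,330),4)
o=manip.get_obs();print(o["time"],o["tool_pos"],o["eef_rot"],o["force"],o["moment"],o["gripper_width"])
```

```text
4.95 [ 0.46780986 -0.28899846  0.11243058] [[-8.10502410e-02  9.96709673e-01  8.27803843e-04]
 [ 9.96709986e-01  8.10504181e-02 -1.82664997e-04]
 [-2.49157817e-04  8.10275315e-04 -9.99999641e-01]] [1.82443569 0.27379232 0.48788679] [ 0.00584666 -0.29395769  0.00647044] 0.01907992768044264
```

View pics/g1.png

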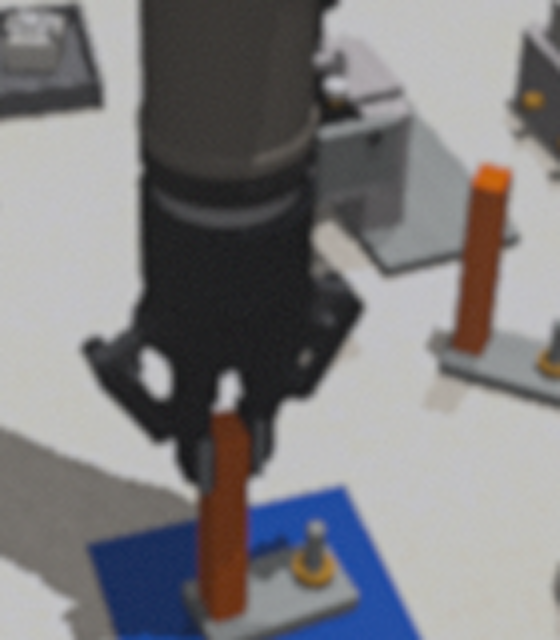

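Gripped: opening 19 mm, rod upright. Next is a 3 cm lift, then a staging pose in front of the nest with the tip below 95 mm.

Call:
arm_command(
  increments=[
    {"x": 0, "y": 0, "z": -1, "yaw": 0},
    {"x": 0, "y": 0, "z": -2, "yaw": 0},
    {"x": 1, "y": 0, "z": -3, "yaw": 0},
    {"x": 4, "y": 0.5, "z": -3, "yaw": 0},
    {"x": 8, "y": 1, "z": -3, "yaw": 0},
    {"x": 12, "y": 1.5, "z": -3, "yaw": 0},
    {"x": 15, "y": 2, "z": -3, "yaw": 0},
    {"x": 18, "y": 2.4, "z": -3, "yaw": 0},
  ],
)

```text
time: 5.75
tool_pos: [0.4763, -0.106, 0.1427]
eef_rot: [[-0.081, 0.997, -0.0], [0.997, 0.081, 0.001], [0.001, -0.0, -1.0]]
force: [0.3, 0.5, -3.2]
gripper_width: 0.0192
```

Call:
arm_command(
  increments=[
    {"x": 3, "y": 0.4, "z": 0, "yaw": 1},
    {"x": 6, "y": 0.8, "z": 0, "yaw": 2},
    {"x": 9, "y": 1.2, "z": 0, "yaw": 2.5},
    {"x": 11, "y": 1.6, "z": 0, "yaw": 2.5},
    {"x": 12.6, "y": 1.8, "z": 0, "yaw": 2.5},
    {"x": 12.6, "y": 1.8, "z": 0, "yaw": 2.5},
    {"x": 12.6, "y": 1.8, "z": 0, "yaw": 2.5},
    {"x": 12.6, "y": 1.8, "z": 0, "yaw": 2.5},
  ],
)

```text
time: 6.55
tool_pos: [0.4842, 0.0179, 0.1425]
eef_rot: [[-0.035, 0.999, -0.0], [0.999, 0.035, -0.0], [-0.0, -0.0, -1.0]]
force: [-0.5, -0.5, -2.1]
gripper_width: 0.019
```

Run:
```python
from h import *
np.set_printoptions(precision=4,suppress=True)
a=viewer.get_image("side")[:,:,::-1];b=viewer.get_image("top")[:,:,::-1]
c1=cv2.resize(a[130:290,200:350],(450,480),interpolation=cv2.INTER_CUBIC)
c2=cv2.resize(b[130:260,195:300],(350,433),interpolation=cv2.INTER_CUBIC)
im=np.zeros((480,800,3),np.uint8);im[:,:450]=c1;im[:433,450:]=c2;cv2.imwrite("pics/st.png",im)
for c in("side","top"):print(c,[(d["pixel"],d["score"]) for d in viewer.spot_point(c,"rod_tip")])
o=manip.get_obs();p=o["tool_pos"]+.052*o["eef_rot"][:,1];p[2]=p[2]-.1094+.05
print(o["time"],o["tool_pos"],o["eef_rot"],o["force"],o["moment"],o["gripper_width"]);print("tip",p,proj("side",p),proj("top",p))
```

```text
side [([369.8, 250.8], 0.95), ([271.8, 207.6], 0.78), ([213.8, 274.1], 0.71), ([217.7, 205.3], 0.69), ([273.9, 221.4], 0.2)]
top []
6.75 [0.4844 0.0185 0.1423] [[-0.0357  0.9994 -0.0001]
 [ 0.9994  0.0357 -0.0001]
 [-0.0001 -0.0001 -1.    ]] [-0.7247 -0.2231 -4.236 ] [-0.0438  0.0439 -0.0127] 0.019309789334772072
tip [0.5363 0.0204 0.0829] [271.9644 205.2104] [245.613  207.1527]
```

View pics/st.png

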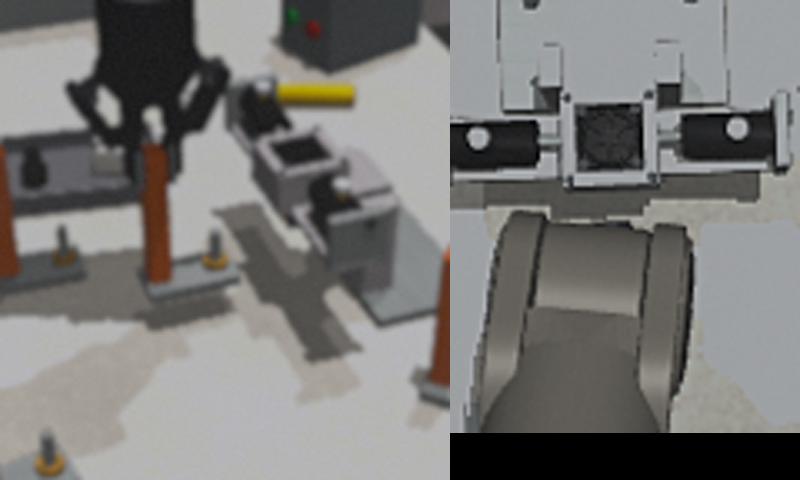

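The rod hangs upright with its tip at side (272,208), as predicted, and the nest is clear. Now move in under the nest to nest y of about -8 mm, then feel upwards.

Call:
arm_command(
  increments=[
    {"x": -0.2, "y": 1.5, "z": 0, "yaw": 0},
    {"x": -0.4, "y": 3.5, "z": 0, "yaw": 0},
    {"x": -0.8, "y": 5.5, "z": 0, "yaw": 0},
    {"x": -0.8, "y": 7, "z": 0, "yaw": 0},
    {"x": -0.8, "y": 7.6, "z": 0, "yaw": 0},
    {"x": -0.8, "y": 7.6, "z": 0, "yaw": 0},
    {"x": -0.8, "y": 7.6, "z": 0, "yaw": 0},
    {"x": -0.8, "y": 7.6, "z": 0, "yaw": 0},
  ],
)

```text
time: 7.55
tool_pos: [0.5597, 0.0143, 0.1422]
eef_rot: [[-0.037, 0.999, -0.001], [0.999, 0.037, 0.0], [0.001, -0.001, -1.0]]
force: [-0.1, 0.2, -2.8]
gripper_width: 0.0191
```

Call:
arm_command(
  increments=[
    {"x": 0, "y": 0, "z": -0.2, "yaw": 0},
    {"x": 0, "y": 0, "z": -0.4, "yaw": 0},
    {"x": 0, "y": 0, "z": -0.6, "yaw": 0},
    {"x": 0, "y": 0, "z": -0.8, "yaw": 0},
    {"x": 0, "y": 0, "z": -0.8, "yaw": 0},
    {"x": 0, "y": 0, "z": -0.8, "yaw": 0},
    {"x": 0, "y": 0, "z": -0.8, "yaw": 0},
    {"x": 0, "y": 0, "z": -0.8, "yaw": 0},
  ],
)

```text
time: 8.35
tool_pos: [0.5606, 0.0143, 0.1502]
eef_rot: [[-0.037, 0.999, -0.0], [0.999, 0.037, 0.0], [0.0, -0.0, -1.0]]
force: [-0.1, 0.5, -3.4]
gripper_width: 0.0194
```

Call:
arm_command(
  increments=[
    {"x": 0, "y": 0, "z": -0.1, "yaw": 0},
    {"x": 0, "y": 0, "z": -0.2, "yaw": 0},
    {"x": 0, "y": 0, "z": -0.3, "yaw": 0},
    {"x": 0, "y": 0, "z": -0.4, "yaw": 0},
    {"x": 0, "y": 0, "z": -0.45, "yaw": 0},
    {"x": 0, "y": 0, "z": -0.5, "yaw": 0},
    {"x": 0, "y": 0, "z": -0.5, "yaw": 0},
    {"x": 0, "y": 0, "z": -0.5, "yaw": 0},
  ],
)

```text
time: 9.15
tool_pos: [0.5607, 0.0144, 0.1553]
eef_rot: [[-0.038, 0.999, 0.0], [0.999, 0.038, 0.0], [0.0, 0.0, -1.0]]
force: [0.3, 0.2, -3.7]
gripper_width: 0.019
```

Call:
arm_command(
  increments=[
    {"x": 0, "y": 0, "z": -0.03, "yaw": 0},
    {"x": 0, "y": 0, "z": -0.06, "yaw": 0},
    {"x": 0, "y": 0, "z": -0.1, "yaw": 0},
    {"x": 0, "y": 0, "z": -0.13, "yaw": 0},
    {"x": 0, "y": 0, "z": -0.15, "yaw": 0},
    {"x": 0, "y": 0, "z": -0.15, "yaw": 0},
    {"x": 0, "y": 0, "z": -0.15, "yaw": 0},
    {"x": 0, "y": 0, "z": -0.15, "yaw": 0},
  ],
)

```text
time: 9.95
tool_pos: [0.5607, 0.0145, 0.1568]
eef_rot: [[-0.038, 0.999, -0.0], [0.999, 0.038, 0.0], [0.0, -0.0, -1.0]]
force: [-0.1, 1.4, -4.4]
gripper_width: 0.0192
```

Call:
arm_command(
  increments=[
    {"x": 0, "y": 0, "z": -0.03, "yaw": 0},
    {"x": 0, "y": 0, "z": -0.06, "yaw": 0},
    {"x": 0, "y": 0, "z": -0.1, "yaw": 0},
    {"x": 0, "y": 0, "z": -0.13, "yaw": 0},
    {"x": 0, "y": 0, "z": -0.15, "yaw": 0},
    {"x": 0, "y": 0, "z": -0.15, "yaw": 0},
    {"x": 0, "y": 0, "z": -0.15, "yaw": 0},
    {"x": 0, "y": 0, "z": -0.15, "yaw": 0},
  ],
)

```text
time: 10.75
tool_pos: [0.5606, 0.0147, 0.1582]
eef_rot: [[-0.038, 0.999, -0.0], [0.999, 0.038, 0.001], [0.001, -0.0, -1.0]]
force: [-0.2, 2.3, -4.7]
gripper_width: 0.019
```

A +y force is building with little z force, so the tip is riding the hole's -y edge. I'll ease towards +y and raise further.

Call:
arm_command(
  increments=[
    {"x": 0.05, "y": 0, "z": 0, "yaw": 0},
    {"x": 0.1, "y": 0, "z": 0, "yaw": 0},
    {"x": 0.13, "y": 0, "z": -0.03, "yaw": 0},
    {"x": 0.13, "y": 0, "z": -0.08, "yaw": 0},
    {"x": 0.13, "y": 0, "z": -0.13, "yaw": 0},
    {"x": 0.13, "y": 0, "z": -0.18, "yaw": 0},
    {"x": 0.13, "y": 0, "z": -0.2, "yaw": 0},
    {"x": 0.13, "y": 0, "z": -0.2, "yaw": 0},
  ],
)

```text
time: 11.55
tool_pos: [0.561, 0.0156, 0.1605]
eef_rot: [[-0.037, 0.999, 0.001], [0.999, 0.037, 0.0], [0.0, 0.001, -1.0]]
force: [0.2, 0.1, -3.1]
gripper_width: 0.0191
```

Free of side force with the tip at about 101 mm, so it is in the hole. Raise to just short of the housing.

Call:
arm_command(
  increments=[
    {"x": 0, "y": 0, "z": -0.1, "yaw": 0},
    {"x": 0, "y": 0, "z": -0.2, "yaw": 0},
    {"x": 0, "y": 0, "z": -0.3, "yaw": 0},
    {"x": 0, "y": 0, "z": -0.4, "yaw": 0},
    {"x": 0, "y": 0, "z": -0.5, "yaw": 0},
    {"x": 0, "y": 0, "z": -0.6, "yaw": 0},
    {"x": 0, "y": 0, "z": -0.7, "yaw": 0},
    {"x": 0, "y": 0, "z": -0.7, "yaw": 0},
  ],
)

```text
time: 12.35
tool_pos: [0.5607, 0.0156, 0.1675]
eef_rot: [[-0.037, 0.999, 0.0], [0.999, 0.037, 0.0], [0.0, 0.0, -1.0]]
force: [-0.8, 1.1, -3.2]
gripper_width: 0.0193
```

Call:
arm_command(
  increments=[
    {"x": 0.05, "y": 0, "z": 0, "yaw": 0},
    {"x": 0.05, "y": 0, "z": -0.05, "yaw": 0},
    {"x": 0.05, "y": 0, "z": -0.1, "yaw": 0},
    {"x": 0.05, "y": 0, "z": -0.15, "yaw": 0},
    {"x": 0.05, "y": 0, "z": -0.2, "yaw": 0},
    {"x": 0.05, "y": 0, "z": -0.25, "yaw": 0},
    {"x": 0.05, "y": 0, "z": -0.3, "yaw": 0},
    {"x": 0.05, "y": 0, "z": -0.35, "yaw": 0},
  ],
)

```text
time: 13.15
tool_pos: [0.5606, 0.0161, 0.1706]
eef_rot: [[-0.037, 0.999, 0.0], [0.999, 0.037, -0.0], [-0.0, 0.0, -1.0]]
force: [1.1, -0.1, -7.1]
gripper_width: 0.0193
```

Call:
arm_command(
  increments=[
    {"x": 0, "y": 0, "z": -0.05, "yaw": 0},
    {"x": 0, "y": 0, "z": -0.1, "yaw": 0},
    {"x": 0, "y": 0, "z": -0.15, "yaw": 0},
    {"x": 0, "y": 0, "z": -0.2, "yaw": 0},
    {"x": 0, "y": 0, "z": -0.25, "yaw": 0},
    {"x": 0, "y": 0, "z": -0.3, "yaw": 0},
    {"x": 0, "y": 0, "z": -0.35, "yaw": 0},
    {"x": 0, "y": 0, "z": -0.4, "yaw": 0},
  ],
)

```text
time: 13.95
tool_pos: [0.5601, 0.016, 0.1744]
eef_rot: [[-0.037, 0.999, -0.001], [0.999, 0.037, -0.0], [-0.0, -0.001, -1.0]]
force: [3.1, -1.0, -16.5]
gripper_width: 0.019
```

Call:
arm_command(
  increments=[
    {"x": 0, "y": 0.02, "z": -0.05, "yaw": 0},
    {"x": 0, "y": 0.04, "z": -0.1, "yaw": 0},
    {"x": 0, "y": 0.06, "z": -0.15, "yaw": 0},
    {"x": 0, "y": 0.06, "z": -0.2, "yaw": 0},
    {"x": 0, "y": 0.06, "z": -0.25, "yaw": 0},
    {"x": 0, "y": 0.06, "z": -0.3, "yaw": 0},
    {"x": 0, "y": 0.06, "z": -0.35, "yaw": 0},
    {"x": 0, "y": 0.06, "z": -0.4, "yaw": 0},
  ],
)

```text
time: 14.75
tool_pos: [0.5607, 0.0161, 0.1787]
eef_rot: [[-0.037, 0.999, -0.001], [0.999, 0.037, 0.0], [0.0, -0.001, -1.0]]
force: [-1.3, 0.3, -14.1]
gripper_width: 0.0192
```

Call:
arm_command(
  increments=[
    {"x": 0, "y": 0, "z": -0.05, "yaw": 0},
    {"x": 0, "y": 0, "z": -0.1, "yaw": 0},
    {"x": 0, "y": 0, "z": -0.15, "yaw": 0},
    {"x": 0, "y": 0, "z": -0.2, "yaw": 0},
    {"x": 0, "y": 0, "z": -0.25, "yaw": 0},
    {"x": 0, "y": 0, "z": -0.3, "yaw": 0},
    {"x": 0, "y": 0, "z": -0.35, "yaw": 0},
    {"x": 0, "y": 0, "z": -0.4, "yaw": 0},
  ],
)

```text
time: 15.55
tool_pos: [0.5614, 0.0162, 0.1829]
eef_rot: [[-0.037, 0.999, 0.0], [0.999, 0.037, 0.0], [0.0, 0.0, -1.0]]
force: [-0.4, -0.5, -13.2]
gripper_width: 0.019
```

Call:
arm_command(
  increments=[
    {"x": 0, "y": 0, "z": -0.04, "yaw": 0},
    {"x": 0, "y": 0, "z": -0.08, "yaw": 0},
    {"x": 0, "y": 0, "z": -0.12, "yaw": 0},
    {"x": 0, "y": 0, "z": -0.16, "yaw": 0},
    {"x": 0, "y": 0, "z": -0.2, "yaw": 0},
    {"x": 0, "y": 0, "z": -0.24, "yaw": 0},
    {"x": 0, "y": 0, "z": -0.28, "yaw": 0},
    {"x": 0, "y": 0, "z": -0.28, "yaw": 0},
  ],
)

```text
time: 16.35
tool_pos: [0.5612, 0.0161, 0.1857]
eef_rot: [[-0.037, 0.999, 0.0], [0.999, 0.037, 0.0], [0.0, 0.0, -1.0]]
force: [-1.2, -1.4, -13.7]
gripper_width: 0.0194
```

Call:
arm_command(
  increments=[
    {"x": 0, "y": 0, "z": -0.01, "yaw": 0},
    {"x": 0, "y": 0, "z": -0.02, "yaw": 0},
    {"x": 0, "y": 0, "z": -0.03, "yaw": 0},
    {"x": 0, "y": 0, "z": -0.04, "yaw": 0},
    {"x": 0, "y": 0, "z": -0.05, "yaw": 0},
    {"x": 0, "y": 0, "z": -0.05, "yaw": 0},
    {"x": 0, "y": 0, "z": -0.05, "yaw": 0},
    {"x": 0, "y": 0, "z": -0.05, "yaw": 0},
  ],
)

```text
time: 17.15
tool_pos: [0.5612, 0.0162, 0.186]
eef_rot: [[-0.037, 0.999, -0.0], [0.999, 0.037, 0.0], [0.0, -0.0, -1.0]]
force: [-1.5, 0.6, -13.4]
gripper_width: 0.0192
```

Run:
```python
from h import *
a=viewer.get_image("side")[:,:,::-1]
cv2.imwrite("pics/up.png",cv2.resize(a[140:270,250:350],None,fx=5,fy=4.6,interpolation=cv2.INTER_CUBIC))
o=manip.get_obs();print(o["time"],o["tool_pos"],o["force"],o["moment"])
```

```text
17.2 [0.56119157 0.01617162 0.18606276] [ -0.91089525  -0.5310653  -15.01151046] [-0.18663643  0.75819208 -0.03065135]
```

View pics/up.png

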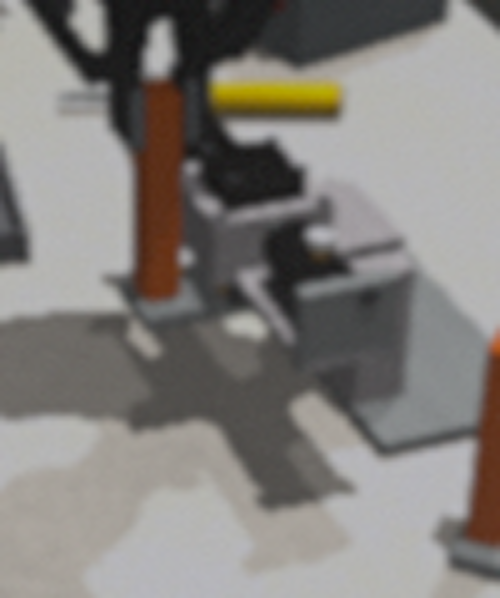

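The housing (crop (250,175)) stands clearly proud and the rod is upright. I'll raise in small steps until the collar seats.

Call:
arm_command(
  increments=[
    {"x": 0, "y": 0, "z": -0.01, "yaw": 0},
    {"x": 0, "y": 0, "z": -0.02, "yaw": 0},
    {"x": 0, "y": 0, "z": -0.03, "yaw": 0},
    {"x": 0, "y": 0, "z": -0.04, "yaw": 0},
    {"x": 0, "y": 0, "z": -0.05, "yaw": 0},
    {"x": 0, "y": 0, "z": -0.05, "yaw": 0},
    {"x": 0, "y": 0, "z": -0.05, "yaw": 0},
    {"x": 0, "y": 0, "z": -0.05, "yaw": 0},
  ],
)

```text
time: 18.0
tool_pos: [0.5611, 0.0162, 0.1865]
eef_rot: [[-0.037, 0.999, -0.0], [0.999, 0.037, 0.0], [0.0, -0.0, -1.0]]
force: [-1.5, -0.1, -14.1]
gripper_width: 0.019
```

Call:
arm_command(
  increments=[
    {"x": 0, "y": 0, "z": -0.01, "yaw": 0},
    {"x": 0, "y": 0, "z": -0.02, "yaw": 0},
    {"x": 0, "y": 0, "z": -0.03, "yaw": 0},
    {"x": 0, "y": 0, "z": -0.04, "yaw": 0},
    {"x": 0, "y": 0, "z": -0.04, "yaw": 0},
    {"x": 0, "y": 0, "z": -0.04, "yaw": 0},
    {"x": 0, "y": 0, "z": -0.04, "yaw": 0},
    {"x": 0, "y": 0, "z": -0.04, "yaw": 0},
  ],
)

```text
time: 18.8
tool_pos: [0.5611, 0.0162, 0.1867]
eef_rot: [[-0.037, 0.999, -0.0], [0.999, 0.037, -0.0], [0.0, -0.0, -1.0]]
force: [0.7, -0.2, -19.1]
gripper_width: 0.0191
```

Call:
arm_command(
  increments=[
    {"x": 0, "y": 0, "z": -0.01, "yaw": 0},
    {"x": 0, "y": 0, "z": -0.02, "yaw": 0},
    {"x": 0, "y": 0, "z": -0.02, "yaw": 0},
    {"x": 0, "y": 0, "z": -0.02, "yaw": 0},
    {"x": 0, "y": 0, "z": -0.02, "yaw": 0},
    {"x": 0, "y": 0, "z": -0.02, "yaw": 0},
    {"x": 0, "y": 0, "z": -0.02, "yaw": 0},
    {"x": 0, "y": 0, "z": -0.02, "yaw": 0},
  ],
)

```text
time: 19.6
tool_pos: [0.5611, 0.0162, 0.1868]
eef_rot: [[-0.037, 0.999, -0.0], [0.999, 0.037, -0.0], [-0.0, -0.0, -1.0]]
force: [2.5, 0.1, -25.3]
gripper_width: 0.0191
```

The force is rising while z has stopped, so the collar is seated. Draw straight down.

Call:
arm_command(
  increments=[
    {"x": 0, "y": 0, "z": 0.1, "yaw": 0},
    {"x": 0, "y": 0, "z": 0.5, "yaw": 0},
    {"x": 0, "y": 0, "z": 1.2, "yaw": 0},
    {"x": 0, "y": 0, "z": 2, "yaw": 0},
    {"x": 0, "y": 0, "z": 3, "yaw": 0},
    {"x": 0, "y": 0, "z": 4, "yaw": 0},
    {"x": 0, "y": 0, "z": 4.6, "yaw": 0},
    {"x": 0, "y": 0, "z": 4.6, "yaw": 0},
  ],
)

```text
time: 20.4
tool_pos: [0.5608, 0.0162, 0.14]
eef_rot: [[-0.037, 0.999, -0.001], [0.999, 0.037, -0.0], [-0.0, -0.001, -1.0]]
force: [-0.9, 0.9, -3.6]
gripper_width: 0.0192
```

Call:
arm_command(
  increments=[
    {"x": 0, "y": -1, "z": 0, "yaw": 0},
    {"x": 0, "y": -3, "z": 0, "yaw": 0},
    {"x": 0, "y": -5, "z": 0, "yaw": 0},
    {"x": 0, "y": -7, "z": 0, "yaw": 0},
    {"x": 0, "y": -8, "z": 0, "yaw": 0},
    {"x": -3, "y": -8.5, "z": 0, "yaw": 0},
    {"x": -7, "y": -9, "z": 0, "yaw": 0},
    {"x": -11, "y": -9, "z": 0, "yaw": 0},
  ],
)

```text
time: 21.2
tool_pos: [0.4753, -0.0978, 0.1417]
eef_rot: [[-0.04, 0.999, 0.002], [0.999, 0.04, 0.001], [0.001, 0.002, -1.0]]
force: [0.2, -0.2, -3.7]
gripper_width: 0.019
```

Run:
```python
from h import *
a=viewer.get_image("side")[:,:,::-1]
cv2.imwrite("pics/dn.png",cv2.resize(a[130:330,200:360],None,fx=3.5,fy=2.9,interpolation=cv2.INTER_CUBIC))
o=manip.get_obs();print(o["time"],o["tool_pos"],o["eef_rot"],o["force"],o["moment"])
```

```text
21.25 [ 0.47537869 -0.10728698  0.14264431] [[-0.02970313  0.9995486   0.00450881]
 [ 0.99953421  0.02973372 -0.00687503]
 [-0.00700599  0.0043025  -0.9999662 ]] [ 0.45768752 -8.93369838 -2.63965642] [-1.03885597 -0.22402001 -0.03528245]
```

View pics/dn.png

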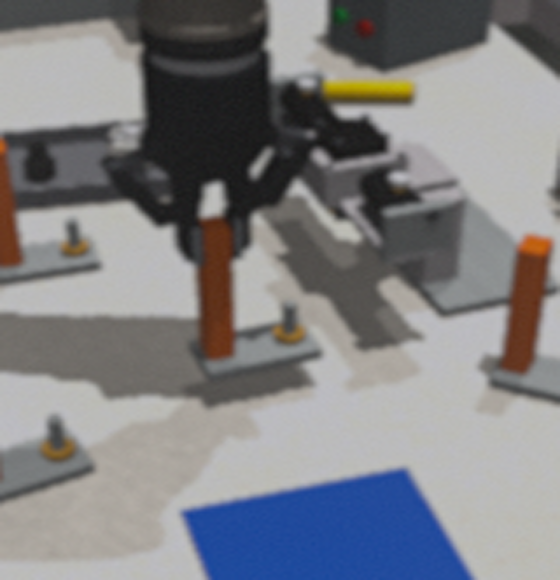

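The housing stays proud (crop (345,135)) and the rod is out and upright. Now carry it to the mat.

Call:
arm_command(
  increments=[
    {"x": -4, "y": -0.4, "z": 0, "yaw": 0},
    {"x": -8, "y": -0.8, "z": 0, "yaw": 0},
    {"x": -12, "y": -1.2, "z": 0, "yaw": 0},
    {"x": -15, "y": -1.6, "z": 0, "yaw": 0},
    {"x": -17, "y": -1.9, "z": 0, "yaw": 0},
    {"x": -18.2, "y": -1.9, "z": 0, "yaw": 0},
    {"x": -18.2, "y": -1.9, "z": 0, "yaw": 0},
    {"x": -18.2, "y": -1.9, "z": 0, "yaw": 0},
  ],
)

```text
time: 22.05
tool_pos: [0.4638, -0.2784, 0.1411]
eef_rot: [[-0.038, 0.999, 0.0], [0.999, 0.038, 0.001], [0.001, 0.0, -1.0]]
force: [-0.4, 0.1, -3.9]
gripper_width: 0.0193
```

Call:
arm_command(
  increments=[
    {"x": 0, "y": 0, "z": 0.5, "yaw": 0},
    {"x": 0, "y": 0, "z": 1.1, "yaw": 0},
    {"x": 0, "y": 0, "z": 1.6, "yaw": 0},
    {"x": 0, "y": 0, "z": 2, "yaw": 0},
    {"x": 0, "y": 0, "z": 2.3, "yaw": 0},
    {"x": 0, "y": 0, "z": 2.4, "yaw": 0},
    {"x": 0, "y": 0, "z": 2.4, "yaw": 0},
    {"x": 0, "y": 0, "z": 2.4, "yaw": 0},
  ],
)

```text
time: 22.85
tool_pos: [0.4634, -0.2799, 0.1173]
eef_rot: [[-0.037, 0.999, 0.0], [0.999, 0.037, -0.0], [-0.0, 0.0, -1.0]]
force: [0.2, 0.7, -2.7]
gripper_width: 0.0192
```

Lower the last 5 mm gently.

Call:
arm_command(
  increments=[
    {"x": 0, "y": 0, "z": 0.1, "yaw": 0},
    {"x": 0, "y": 0, "z": 0.2, "yaw": 0},
    {"x": 0, "y": 0, "z": 0.3, "yaw": 0},
    {"x": 0, "y": 0, "z": 0.37, "yaw": 0},
    {"x": 0, "y": 0, "z": 0.42, "yaw": 0},
    {"x": 0, "y": 0, "z": 0.47, "yaw": 0},
    {"x": 0, "y": 0, "z": 0.47, "yaw": 0},
    {"x": 0, "y": 0, "z": 0.47, "yaw": 0},
  ],
)

```text
time: 23.65
tool_pos: [0.4633, -0.2797, 0.1125]
eef_rot: [[-0.037, 0.999, 0.0], [0.999, 0.037, 0.0], [0.0, 0.0, -1.0]]
force: [-1.5, -0.3, -3.5]
gripper_width: 0.0192
```

Call:
arm_command(
  increments=[
    {"x": 0, "y": 0, "z": 0.03, "yaw": 0},
    {"x": 0, "y": 0, "z": 0.06, "yaw": 0},
    {"x": 0, "y": 0, "z": 0.09, "yaw": 0},
    {"x": 0, "y": 0, "z": 0.1, "yaw": 0},
    {"x": 0, "y": 0, "z": 0.1, "yaw": 0},
    {"x": 0, "y": 0, "z": 0.1, "yaw": 0},
    {"x": 0, "y": 0, "z": 0.1, "yaw": 0},
    {"x": 0, "y": 0, "z": 0.1, "yaw": 0},
  ],
)

```text
time: 24.45
tool_pos: [0.4633, -0.2799, 0.1124]
eef_rot: [[-0.037, 0.999, 0.001], [0.999, 0.037, 0.001], [0.001, 0.001, -1.0]]
force: [-3.2, 1.4, 6.3]
gripper_width: 0.0192
```

The foot is on the mat, with the z force reversed to +6 N. Release, then rise.

Call:
arm_command(
  increments=[
    {"x": 0, "y": 0, "z": -0.03, "yaw": 0},
    {"x": 0, "y": 0, "z": -0.03, "yaw": 0},
    {"x": 0, "y": 0, "z": -0.03, "yaw": 0},
    {"x": 0, "y": 0, "z": -0.03, "yaw": 0},
    {"x": 0, "y": 0, "z": -0.03, "yaw": 0},
    {"x": 0, "y": 0, "z": -0.03, "yaw": 0},
    {"x": 0, "y": 0, "z": -0.03, "yaw": 0},
    {"x": 0, "y": 0, "z": -0.03, "yaw": 0},
  ],
  grip=1,
)

```text
time: 25.25
tool_pos: [0.4633, -0.2797, 0.1117]
eef_rot: [[-0.037, 0.999, 0.0], [0.999, 0.037, 0.0], [0.0, 0.0, -1.0]]
force: [-0.3, -0.1, -0.4]
gripper_width: 0.0852
```

Call:
arm_command(
  increments=[
    {"x": 0, "y": 0, "z": -1, "yaw": 0},
    {"x": 0, "y": 0, "z": -3, "yaw": 0},
    {"x": 0, "y": 0, "z": -6, "yaw": 0},
    {"x": 0, "y": 0, "z": -9, "yaw": 0},
    {"x": -2, "y": 0, "z": -11, "yaw": 0},
    {"x": -5, "y": 0, "z": -12, "yaw": 0},
    {"x": -8, "y": 0, "z": -12, "yaw": 0},
    {"x": -12, "y": 0, "z": -12, "yaw": 0},
  ],
)

```text
time: 26.05
tool_pos: [0.469, -0.3996, 0.2331]
eef_rot: [[-0.04, 0.999, 0.002], [0.999, 0.04, 0.001], [0.001, 0.002, -1.0]]
force: [0.8, 0.0, 0.3]
gripper_width: 0.0853
```

Call:
arm_command(
  increments=[
    {"x": -3, "y": 0, "z": 0, "yaw": 0},
    {"x": -5, "y": 0, "z": 0, "yaw": 0},
    {"x": -6, "y": 0, "z": 0, "yaw": 0},
    {"x": -6, "y": 0, "z": 0, "yaw": 0},
    {"x": -6, "y": 0, "z": 0, "yaw": 0},
    {"x": -6, "y": 0, "z": 0, "yaw": 0},
    {"x": -6, "y": 0, "z": 0, "yaw": 0},
    {"x": -6, "y": 0, "z": 0, "yaw": 0},
  ],
)

```text
time: 26.85
tool_pos: [0.4704, -0.4587, 0.2319]
eef_rot: [[-0.039, 0.999, 0.0], [0.999, 0.039, 0.001], [0.001, 0.0, -1.0]]
force: [-0.7, 0.6, 0.6]
gripper_width: 0.0854
```

Run:
```python
from h import *
a=viewer.get_image("side")[:,:,::-1];b=viewer.get_image("top")[:,:,::-1]
im=np.zeros((570,800,3),np.uint8)
im[:,:400]=cv2.resize(a[150:340,240:375],(400,570),interpolation=cv2.INTER_CUBIC)
im[:400,400:]=cv2.resize(b[140:280,220:410],(400,400)[:2],interpolation=cv2.INTER_CUBIC)
cv2.imwrite("pics/end.png",im)
o=manip.get_obs();print(o["time"],o["tool_pos"],o["force"],o["gripper_width"])
```

```text
26.95 [ 0.47023221 -0.45911709  0.23186125] [ 0.06355272  0.11540165 -0.81851592] 0.08551930473746845
```

View pics/end.png

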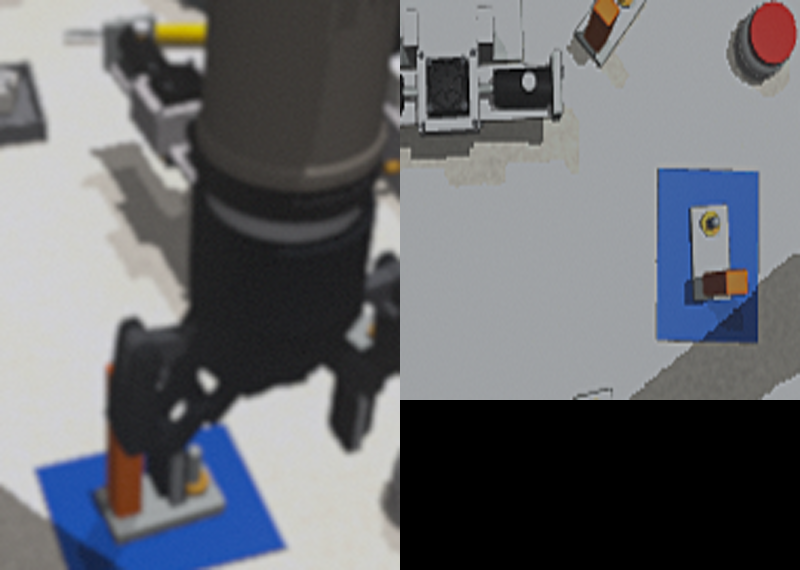

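The rod stands upright near the mat's middle (end crop (712,250)), and the housing stands proud in the nest (crop (447,85) top view, (168,85) side). The arm is clear, so I'm handing in.

```bash
python3 -c "
from rig import manip
print(manip.sign_off())"
```

```text
the job is handed in; nothing more can be done
None
```

The housing was pushed up until the rod's collar seated, and the rod is back upright on the blue mat. I handed the job in at about 27 s of the 54 s allowed; the hand-in gives no verdict.

- **Picking the rod:** I took the rightmost of the four look-alikes, the one on the blue mat, gripping it with the jaws along its x axis (opening read 19 mm).
- **Finding the hole:** The pin rode up on the hole's -y edge at nest y of about -8 mm. After I eased it about 2 mm towards +y it went in freely.
- **Pushing:** Taking off the rod's weight, the push on the housing read about 10 to 13 N.
- **Seating:** The collar seated at a tool height of 0.1868 m, against 0.1864 m predicted. Total upward push there was about 22 N, shared between nest and housing, and I read force only at the end of each move.
- **Last checks:** The final pictures show the housing standing proud in the nest, the rod upright near the mat's middle, and the arm clear with near-zero force. I saw no other thing moved, but I did not measure that. The housing's 16 mm rise follows from the collar seating; I did not measure it separately.
- **Disagreements:** The side camera differed from the predicted positions by 1 to 2 pixels. The first touch under the nest came about 2 mm later than expected, because the tip was already at the hole's edge.

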